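# Stock the two-step bench shelf

### The arm

A 6-joint arm with a two-finger parallel gripper is mounted at the origin on the work surface. World frame = base frame: x ahead of the robot, y to its left, z up, the work surface at z = 0. Lengths are in mm, angles in rad, forces in N, time in s.
With the tool pointing down it reaches from about 275 to 750 mm from the base axis. Payload 10.2 kg.
Tool frame: the origin (TCP) lies at the very end of the fingers, on their centre line; the grasp point (between the pads) lies 19 mm behind it (ctrl.grip_depth is the distance from the TCP to the grasp point, in mm); z points along the fingers, x is the direction in which the jaws open and shut, and the axes are right-handed (so a half turn about z gives the same grasp; the last joint's range is limited). The gripper opens to 85 mm and grips with 20 to 120 N. Pads are 22 mm wide; open, the fingers measure 114 mm over their backs; the gripper's body (76 mm by 85 mm) begins 54 mm behind the grasp point. The pads swing forward as they close: fully open they stand 13 mm farther back than shut.
Start: joints at [-1.428, 0.313, 1.498, -0, 1.331, -0.223], TCP at [187.778, -490.276, 231.294] pointing down, gripper open.
Joint ranges: [-2.94, 2.94], [-0.97, 2.17], [0.19, 2.56], [-1.23, 4.37], [0.02, 3.11], [-2.88, 2.88]. Speed limits (rad/s): [2.39, 2.39, 3.01, 3.14, 3.14, 3.14].

### API

Orientations are given as a unit quaternion [w, x, y, z].
In Python, from rig import ctrl gives the robot as it stands.
- The arm moves only by the tool play_rows, never from a script. Its argument "motion" is a list of rows, each a list of 2 entries, a list of its own where there are three numbers: the shift along the tool's x, y, z in mm, then the turn, a rotation vector about the tool's x, y, z in degrees. A call has 1 to 20 rows; each row shifts and turns the commanded pose from where the row before left it, along the tool's axes as they then stand; what a row does not reach is not made up. A row lasts 1/12 s, in which the tool goes at most 41.7 mm and 7.16 degrees, less where a joint would pass 70% of its speed; a pose out of reach is approached as far as the arm can. A call with a gripper value outside its range is refused whole. "fingers" is the finger opening in mm, from 0 to 85.4, set as the call begins (left out, the last holds). The fingers move at their own pace and stop on an object; "squeeze" is the grip in N (left out, the last holds). Time passes only in rows, so rows that do not move let the fingers close. It gives the time, the measured TCP pose, the force and the opening at its end, in the units of the state.
- ctrl.sense(): the state, without advancing time (a new reading comes with each control period).
- ctrl.capture(name): name is "scene" or "top" or "wrist"; returns the picture (400x640x3 uint8, red, green, blue); there is no depth.
- ctrl.get_calibration(name): a dict with "K" (3x3 intrinsics, pixels), "R" (3x3) and "t" (3): a world point X has camera coordinates R X + t; the wrist camera has in their place "tool_from_camera" (4x4, takes a point from camera to tool coordinates, whose origin is the TCP and whose axes are the tool frame's). Camera axes: x right, y down, z forward; pixel columns grow to the right and rows downward; lengths in mm; the calibration is good to about 2 mm. A picture is of the moment at which its call begins: read the wrist's pose just before it. get_calibration takes no time and is no camera call.
- ctrl.finish_job(): hands the job in, once; it reports no verdict.
Trained networks look in the newest picture that a camera, given by its name, has taken for a name from the list of things; names that differ only in an ending like _2 or _b are one class to them, and where a whole thing is asked for, a point or a joint stands for the part that bears it (a point fixed in the world has none). Each returns a list of dicts, best first, with "p" (0 to 1); they miss things now and then, are a little off and sometimes report something else, mostly with a low value. They report only what shows in the picture. A call takes as long as a camera call. They do not tell look-alikes from the thing itself.
- ctrl.spot_in(camera, name): "position" ([column, row] as shares, 0 to 1, of the picture: columns of its width, rows of its height, amid what is visible of it).
The state is a dict: "time_s": time; "joints": joint angles; "dq": joint speeds; "tau": joint torques, N m; "eef_pos": TCP position; "ee_rot": TCP orientation; "force": force on the tool from outside, world axes, zero at the start; "wrist_torque": the same for the moment, N m; "grip_width": opening from 0.0 (shut) to 1.0 (fully open).
Only numpy, scipy, OpenCV 4.12 (cv2) and the standard library are available. Lean on these libraries where they do the work, as an engineer would, in place of code of your own. Each camera call takes 0.05 s, during which the arm holds its last target. There are 200 camera calls.

### The job

First lift the steel canister off the shelf by its hoop handle and set it down upright, wholly on the black rubber mat. Then stand the loose tin beside the tin already on the rear step, and last stand the two white bottles side by side on the front step, so that each pair is a neat row along the middle of its step, all upright, with a small gap (about a finger's to two fingers' width) between neighbours. Lower each thing into place rather than dropping it, and leave the tin already on the shelf and the yellow bin where they are.

Things in the scene. Friction and masses are not known exactly. Their poses are not given: they have to be found in the camera images.
- shelf: Fixed oak shelf of two open steps, 200 mm deep (x) by 280 long (y); origin: centre of its underside, on the bench; +x to the rear, away from the robot. Front step x -100 to 0 mm (middle x = -50), top at z = 30; rear step x 0 to 100 (middle x = 50), top at z = 70; both y -140 to 140. Canister and one tin start on the rear step, either one left.
- mat: Fixed black rubber mat on the bench, 150 x 150 mm, 4 mm thick; origin at the centre of its underside, x and y along its sides. It lies to the left or to the right of the shelf.
- canister: Loose closed steel canister, 84 mm diameter, lid top at z = 98 mm, 0.45 kg; origin: centre of its underside. Rigid hoop handle in its y-z plane: uprights of 10 mm rod at y = -36 and 36, joined by a level bar along y, centre at z = 148, with a black grip 62 long (y), 14 x 14 mm in section (top z = 155), to pinch from above across x; 43 mm clear below it.
- tin_shelved: Metal tin with a paper band, 64 mm diameter, 90 mm high, about 0.3 kg, loose but already standing on the rear step, to be left there; origin at the centre of its underside, z up.
- tin_loose: The like metal tin with a paper band, 64 mm diameter, 90 mm high, about 0.3 kg, standing loose on the bench; origin at the centre of its underside, z up. It can be gripped round its upper part from above.
- bottle_a: White plastic bottle standing loose on the bench, about 0.16 kg, 130 mm high; body 54 mm diameter up to z = 70 mm, sloping shoulder up to z = 88 mm, neck 32 mm diameter, cap 44 mm diameter from z = 98 to 130 mm; grip the cap from above; origin at the centre of its underside, z up.
- bottle_b: A second bottle just like bottle_a; the two are interchangeable.
- bin: Bystander: yellow open parts bin with brass fittings, 125 x 150 mm, 70 mm high, on the other side of the shelf from the mat; origin at the centre of its underside.
Not all that is in view belongs to the job. What is shaped like the tin_loose but pink or red is not meant.

How it is judged:
By the outcome, as a careful person would: the job done as asked, in the order asked, and still so for the second after the job is handed in, with the robot touching nothing.
It also fails if it takes over 72 s, if anything falls off the work surface, if the arm or the gripper's body presses on something with over 40 N, if the wrist force passes 120 N, or if a joint passes its speed limit or range.

## Working session

There is one attempt and no reset: what is moved stays moved. The work goes in short steps, Python scripts to look and compute and a tool call to move; the robot and the scene stay as the last step left them, time stands still between calls to the robot, and variables do not carry over. Pictures are saved under pics/ and viewed, about 8 in all and at most 12, crops included, and the job is handed in when it is done.

Besides the shell and the picture viewer there is one more tool, called after ">>>" as a command line: name --argument value ..., lists and objects as JSON in quotes. play_rows: Moves the arm, as the interface text tells. Its arguments: {"type":"object","properties":{"motion":{"type":"array"},"fingers":{"type":"number"},"squeeze":{"type":"number"}},"required":["motion"]}

```bash
mkdir -p pics; ls; cat > h.py <<'E'
import numpy as np, cv2
from rig import ctrl
from scipy.spatial.transform import Rotation as Rn
def cam(n):
    c=ctrl.get_calibration(n); K=np.array(c["K"])
    if n=="wrist":
        s=ctrl.sense(); T=np.eye(4); q=s["ee_rot"]; T[:3,:3]=Rn.from_quat([q[1],q[2],q[3],q[0]]).as_matrix(); T[:3,3]=s["eef_pos"]
        W=np.linalg.inv(T@np.array(c["tool_from_camera"])); return K,W[:3,:3],W[:3,3]
    return K,np.array(c["R"]),np.array(c["t"])
def w(C,uv,z):
    K,R,t=C; d=R.T@np.linalg.inv(K)@np.array([uv[0],uv[1],1.]); o=-R.T@t
    return (o+d*(z-o[2])/d[2])
def proj(C,X):
    K,R,t=C; p=K@(R@np.array(X,float)+t); return p[:2]/p[2]
def shot(n,f):
    C=cam(n); im=ctrl.capture(n); cv2.imwrite("pics/"+f,im[:,:,::-1]); return C,im
def st():
    s=ctrl.sense(); print({k:np.round(s[k],3).tolist() for k in("time_s","joints","eef_pos","ee_rot","force","grip_width")})
E
python3 - <<'E'
from h import *
st()
for n in("top","scene"):
    C,im=shot(n,n+"0.png")
    print(n,"campos",np.round(-C[1].T@C[2]),np.round(C[0][0,0]))
    for o in("shelf","mat","canister","tin_loose","bottle_a","bin"):
        for r in ctrl.spot_in(n,o):
            uv=np.array(r["position"])*[640,400]
            print(o,round(r["p"],2),uv.round(),[w(C,uv,z)[:2].round().tolist() for z in(0,45,90,130)])
a=cv2.imread("pics/top0.png")
E
```

```text
pics
{'time_s': 0.0, 'joints': [-1.428, 0.313, 1.498, 0.0, 1.331, -0.223], 'eef_pos': [187.74, -490.012, 230.727], 'ee_rot': [-0.0, 0.824, -0.567, -0.0], 'force': [-0.544, 0.656, 0.526], 'grip_width': 0.999}
top campos [ 427.   -5. 1110.] 383.0
shelf 0.61 [329. 173.] [[603.0, -33.0], [596.0, -32.0], [589.0, -31.0], [582.0, -30.0]]
mat 0.86 [199. 187.] [[554.0, 346.0], [549.0, 331.0], [544.0, 317.0], [540.0, 305.0]]
mat 0.63 [335. 231.] [[436.0, -54.0], [435.0, -52.0], [435.0, -50.0], [434.0, -48.0]]
canister 0.93 [302. 146.] [[682.0, 48.0], [672.0, 46.0], [661.0, 44.0], [652.0, 42.0]]
canister 0.43 [352. 144.] [[691.0, -100.0], [680.0, -96.0], [670.0, -92.0], [660.0, -88.0]]
tin_loose 0.83 [335. 229.] [[441.0, -52.0], [440.0, -50.0], [439.0, -48.0], [439.0, -46.0]]
tin_loose 0.75 [355. 268.] [[329.0, -112.0], [333.0, -108.0], [337.0, -103.0], [341.0, -100.0]]
tin_loose 0.59 [299. 265.] [[335.0, 49.0], [339.0, 47.0], [343.0, 44.0], [346.0, 43.0]]
bottle_a 0.82 [391. 237.] [[420.0, -216.0], [420.0, -207.0], [421.0, -199.0], [421.0, -191.0]]
bottle_a 0.77 [222. 233.] [[420.0, 272.0], [4
[... 374 characters left out ...]
.0, 364.0], [601.0, 385.0], [633.0, 406.0], [661.0, 425.0]]
canister 0.66 [266. 220.] [[591.0, -90.0], [621.0, -37.0], [651.0, 16.0], [678.0, 64.0]]
tin_loose 0.91 [322. 192.] [[393.0, -101.0], [437.0, -47.0], [481.0, 7.0], [520.0, 55.0]]
tin_loose 0.86 [338. 172.] [[277.0, -162.0], [329.0, -103.0], [382.0, -45.0], [428.0, 7.0]]
tin_loose 0.15 [222. 162.] [[530.0, -456.0], [564.0, -376.0], [599.0, -297.0], [630.0, -226.0]]
bottle_a 0.85 [295. 164.] [[351.0, -292.0], [398.0, -224.0], [445.0, -156.0], [487.0, -96.0]]
bottle_a 0.7 [416. 241.] [[355.0, 216.0], [402.0, 247.0], [449.0, 279.0], [490.0, 307.0]]
bin 0.94 [223. 164.] [[532.0, -440.0], [566.0, -362.0], [601.0, -284.0], [631.0, -214.0]]
```

View pics/top0.png

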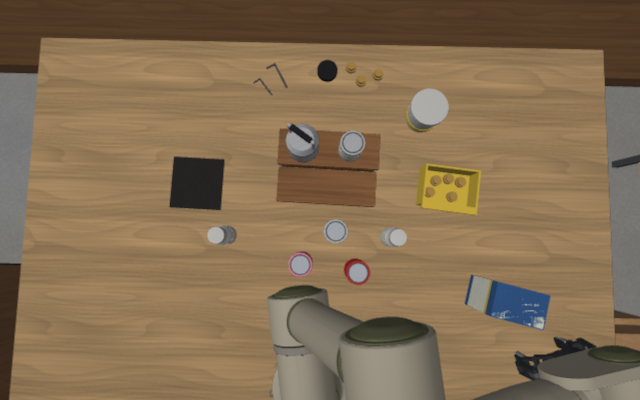

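View pics/scene0.png

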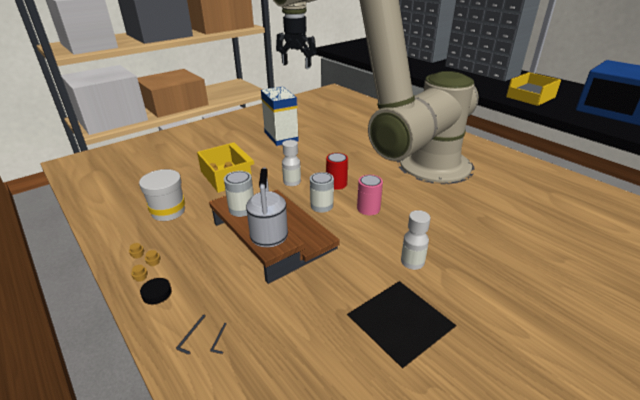

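The top picture shows the tin candidates: silver with a white band at (335,231), pink at (300,264), red at (357,271), and the shelved tin at (352,145). I choose (335,231). The canister is at (302,143), the bottles are at (217,235) and (397,237), the mat is at (197,183), and the bin is at (449,189).

```bash
python3 - <<'E'
from h import *
a=cv2.imread("pics/top0.png")
cv2.imwrite("pics/crop1.png",cv2.resize(a[115:285,260:420],None,fx=5,fy=3.5*5/3.5,interpolation=cv2.INTER_CUBIC)[:600])
C=cam("top")
g=a.max(2).astype(int)
m=np.zeros_like(g,np.uint8); m[140:225,150:245]=(g[140:225,150:245]<50)*255
c=max(cv2.findContours(m,0,2)[0],key=cv2.contourArea); r=cv2.minAreaRect(c); B=cv2.boxPoints(r)
P=np.array([w(C,b,4)[:2] for b in B]); print("mat",r,P.round().tolist(),P.mean(0).round())
E
```

```text
mat ((196.54750061035156, 182.89849853515625), (49.92360305786133, 50.23841094970703), 4.513988018035889) [[496.0, 427.0], [644.0, 424.0], [635.0, 277.0], [488.0, 283.0]] [566. 353.]
```

View pics/crop1.png

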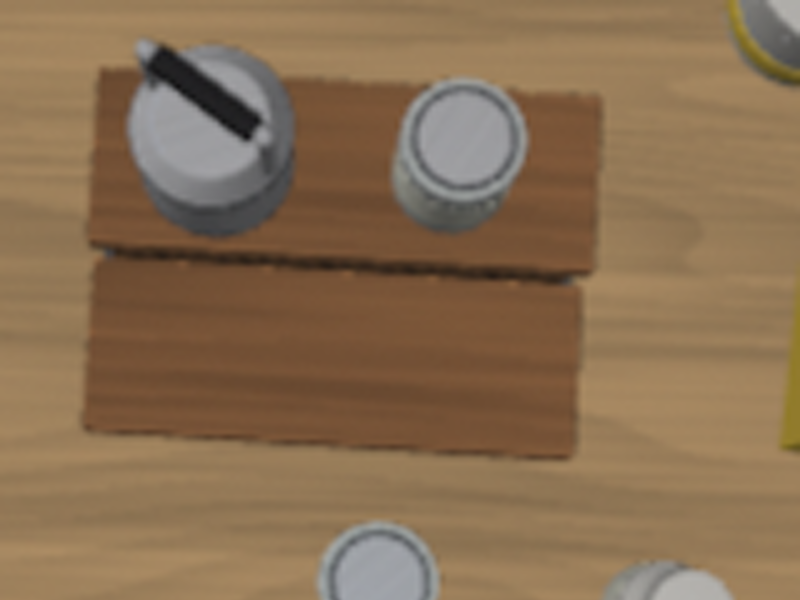

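```bash
python3 - <<'E'
from h import *
C=cam("top")
f=lambda u,v,z:w(C,(260+u/5-.4,115+v/5-.4),z)[:2]
S=[f(100,68,70),f(603,95,70),f(590,272,70),f(90,245,70),f(84,432,30),f(575,458,30)]
print("shelf",np.round(S).tolist(), "rear mid",np.mean(S[:4],0).round(1),np.linalg.norm(S[0]-S[1]),np.linalg.norm(S[4]-S[5]))
for i,j in((0,1),(3,2),(4,5)):
    d=S[i]-S[j]; print("yaw of y axis",np.degrees(np.arctan2(-d[0],d[1])))
print("grip",f(207,94,155),f(155,58,155),f(258,130,155)); print("bar ends",f(146,48,148),f(266,135,148),"lid",f(211,124,168))
print("tin shelved",f(465,138,160),"loose",f(379,580,90))
print("bottle caps",[w(C,p,130)[:2].round() for p in((216,236),(398,237))])
E
```

```text
shelf [[715.0, 109.0], [706.0, -170.0], [606.0, -164.0], [615.0, 111.0], [515.0, 116.0], [507.0, -163.0]] rear mid [660.5 -28.7] 279.03633654826007 278.2911698250607
yaw of y axis -1.896170518688099
yaw of y axis -1.8751982710674326
yaw of y axis -1.7740254103365234
grip [678.91601168  44.48485403] [697.02336349  71.45596103] [660.85906632  18.11281467]
bar ends [704.14305927  76.78206089] [660.06454306  14.12871431] lid [660.21768969  41.41583668]
tin shelved [657.78901705 -86.56051276] loose [435.01231874 -50.36924611]
bottle caps [array([414., 256.]), array([ 422., -208.])]
```

Next I move over the canister handle. It stands on the rear step, so its grip top is at z≈225, at (660,41), with the bar at yaw -34°.

>>> play_rows --motion '[[[-16.3, -31.5, -3], [0, 0, 0]], [[-16.3, -31.5, -3], [0, 0, 0]], [[-16.3, -31.5, -3], [0, 0, 0]], [[-16.3, -31.5, -3], [0, 0, 0]], [[-16.3, -31.5, -3], [0, 0, 0]], [[-16.3, -31.5, -3], [0, 0, 0]], [[-16.3, -31.5, -3], [0, 0, 0]], [[-16.3, -31.5, -3], [0, 0, 0]], [[-16.3, -31.5, -3], [0, 0, 0]], [[-16.3, -31.5, -3], [0, 0, 0]], [[-16.3, -31.5, -3], [0, 0, 0]], [[-16.3, -31.5, -3], [0, 0, 0]], [[-16.3, -31.5, -3], [0, 0, 0]], [[-16.3, -31.5, -3], [0, 0, 0]], [[-16.3, -31.5, -3], [0, 0, 0]], [[-16.3, -31.5, -3], [0, 0, 0]], [[-16.3, -31.5, -3], [0, 0, 0]], [[-16.3, -31.5, -3], [0, 0, 0]], [[-16.3, -31.5, -3], [0, 0, 0]], [[0, 0, 0], [0, 0, -5]]]' --fingers 60 --squeeze 50

```text
time_s: 2.37
eef_pos: [638.2, 17.5, 287.4]
ee_rot: [-0.001, 0.849, -0.529, -0.0]
force: [-1.3, -0.2, 0.2]
grip_width: 0.701
```

>>> play_rows --motion '[[[0, 0, 0], [0, 0, -5]], [[0, 0, 0], [0, 0, -5]], [[0, 0, 0], [0, 0, -5]], [[0, 0, 0], [0, 0, -5]], [[0, 0, 0], [0, 0, -5]], [[0, 0, 0], [0, 0, -5]], [[0, 0, 0], [0, 0, 0]], [[0, 0, 0], [0, 0, 0]]]'

```text
time_s: 3.03
eef_pos: [635.9, 13.0, 288.2]
ee_rot: [0.0, 0.956, -0.294, -0.0]
force: [0.5, 0.2, 0.2]
grip_width: 0.699
```

```bash
cat >> h.py <<'E'
def go(X=None,yaw=None):
    s=ctrl.sense(); q=s["ee_rot"]; R=Rn.from_quat([q[1],q[2],q[3],q[0]]).as_matrix()
    y=np.degrees(np.arctan2(R[1,0],R[0,0])); print("yaw",y.round(2),"tilt tool x,y about:",np.degrees(R.T@np.cross(R[:,2],[0,0,-1])).round(2))
    if X is not None: print("to go",np.round(R.T@(np.array(X)-s["eef_pos"]),1))
    if yaw is not None: print("turn z",-((yaw-y+90)%180-90))
E
python3 - <<'E'
from h import *
st(); go([660.4,41,199],-34.2)
C,im=shot("wrist","w1.png")
for z in(225,):
    print(proj(C,[660.4,41,225]))
for r in ctrl.spot_in("wrist","canister"): print(r)
E
```

```text
{'time_s': 3.033, 'joints': [-0.163, 0.544, 1.012, -0.0, 1.585, 0.433], 'eef_pos': [635.897, 13.027, 288.213], 'ee_rot': [0.0, 0.956, -0.294, -0.0], 'force': [0.513, 0.212, 0.169], 'grip_width': 0.699}
yaw -34.19 tilt tool x,y about: [0.   0.01 0.  ]
to go [  4.6 -36.9  89.2]
turn z 0.013665344527211687
[332.10304199 169.79284336]
{'position': [0.5175, 0.3752], 'p': 0.81}
```

View pics/w1.png

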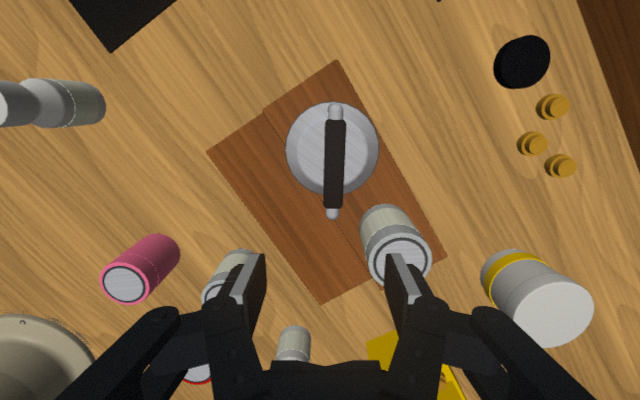

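The close picture confirms the hoop grip runs from (335,121) to (333,207), aligned with the tool y. The white-banded loose tin and the pink tin are clearly told apart.

```bash
python3 - <<'E'
from h import *
C=cam("wrist")
a,b=w(C,(335.5,121),225),w(C,(333,207),225); d=a-b
print(a,b,(a+b)/2,np.linalg.norm(d),np.degrees(np.arctan2(-d[0],d[1])))
# shelf corners z70 seen: (340,60) left-rear, (445,256)?
print(w(C,(338,60),70),w(C,(446,255),70),w(C,(209,152),30),w(C,(320,304),30))
go(((a+b)/2)[:2].tolist()+[199.])
E
```

```text
[680.1144851   66.51052633 225.        ] [646.01314283  18.34406662 225.        ] [663.06381396  42.42729647 225.        ] 59.01617901412919 -35.298088701118026
[716.51311524 107.2792307   70.        ] [ 705.07119246 -166.71355542   70.        ] [521.33811418 113.39858563  30.        ] [ 508.50823075 -160.44017982   30.        ]
yaw -34.17 tilt tool x,y about: [0. 0. 0.]
to go [  6.  -39.6  89.3]
```

>>> play_rows --motion '[[[3, -20, 0], [0, 0, 1]], [[3, -19, 5], [0, 0, 0]], [[0, 0, 14], [0, 0, 0]], [[0, 0, 14], [0, 0, 0]], [[0, 0, 14], [0, 0, 0]], [[0, 0, 14], [0, 0, 0]], [[0, 0, 14], [0, 0, 0]], [[0, 0, 8], [0, 0, 0]], [[0, 0, 6], [0, 0, 0]], [[0, 0, 0], [0, 0, 0]], [[0, 0, 0], [0, 0, 0]]]'

```text
time_s: 4.05
eef_pos: [663.1, 41.7, 199.8]
ee_rot: [-0.0, 0.954, -0.301, 0.0]
force: [0.4, 0.4, -0.7]
grip_width: 0.706
```

>>> play_rows --motion '[[[0, 0, 0], [0, 0, 0]], [[0, 0, 0], [0, 0, 0]], [[0, 0, 0], [0, 0, 0]], [[0, 0, 0], [0, 0, 0]], [[0, 0, 0], [0, 0, 0]], [[0, 0, 0], [0, 0, 0]], [[0, 0, 0], [0, 0, 0]], [[0, 0, 0], [0, 0, 0]]]' --fingers 0 --squeeze 60

```text
time_s: 4.72
eef_pos: [663.1, 41.7, 199.9]
ee_rot: [-0.0, 0.954, -0.301, 0.0]
force: [-1.9, 0.1, 4.2]
grip_width: 0.148
```

>>> play_rows --motion '[[[0, 0, -4], [0, 0, 0]], [[0, 0, -8], [0, 0, 0]], [[0, 0, -12], [0, 0, 0]], [[0, 0, -12], [0, 0, 0]], [[0, 0, -12], [0, 0, 0]], [[0, 0, -8], [0, 0, 0]], [[0, 0, -4], [0, 0, 0]], [[0, 0, 0], [0, 0, 0]], [[0, 0, 0], [0, 0, 0]]]'

```text
time_s: 5.47
eef_pos: [662.8, 41.8, 258.6]
ee_rot: [0.0, 0.954, -0.301, -0.001]
force: [0.1, -0.0, -4.4]
grip_width: 0.153
```

```bash
python3 - <<'E'
from h import *
st(); go([566,353,260])
E
```

```text
{'time_s': 5.467, 'joints': [-0.113, 0.626, 0.956, 0.0, 1.562, 0.498], 'eef_pos': [662.785, 41.779, 258.566], 'ee_rot': [0.0, 0.954, -0.301, -0.001], 'force': [0.132, -0.047, -4.444], 'grip_width': 0.153}
yaw -35.04 tilt tool x,y about: [0.03 0.06 0.  ]
to go [-257.9 -199.2   -1.3]
```

>>> play_rows --motion '[[[-3.8, -3, 0], [0, 0, 0]], [[-7.6, -5.8, 0], [0, 0, 0]], [[-11.4, -8.8, 0], [0, 0, 0]], [[-15.2, -11.7, 0], [0, 0, 0]], [[-15.2, -11.7, 0], [0, 0, 0]], [[-15.2, -11.7, 0], [0, 0, 0]], [[-15.2, -11.7, 0], [0, 0, 0]], [[-15.2, -11.7, 0], [0, 0, 0]], [[-15.2, -11.7, 0], [0, 0, 0]], [[-15.2, -11.7, 0], [0, 0, 0]], [[-15.2, -11.7, 0], [0, 0, 0]], [[-15.2, -11.7, 0], [0, 0, 0]], [[-15.2, -11.7, 0], [0, 0, 0]], [[-15.2, -11.7, 0], [0, 0, 0]], [[-15.2, -11.7, 0], [0, 0, 0]], [[-15.2, -11.7, 0], [0, 0, 0]], [[-15.2, -11.7, 0], [0, 0, 0]], [[-11.4, -8.8, 0], [0, 0, 0]], [[-7.6, -5.8, 0], [0, 0, 0]], [[-3.8, -3, 0], [0, 0, 0]]]'

```text
time_s: 7.13
eef_pos: [564.7, 354.7, 259.2]
ee_rot: [-0.0, 0.954, -0.3, -0.0]
force: [0.2, -0.6, -5.3]
grip_width: 0.152
```

>>> play_rows --motion '[[[0, 0, 5], [0, 0, 0]], [[0, 0, 12], [0, 0, 0]], [[0, 0, 16], [0, 0, 0]], [[0, 0, 16], [0, 0, 0]], [[0, 0, 16], [0, 0, 0]], [[0, 0, 16], [0, 0, 0]], [[0, 0, 14], [0, 0, 0]], [[0, 0, 10], [0, 0, 0]], [[0, 0, 6], [0, 0, 0]], [[0, 0, 3], [0, 0, 0]], [[0, 0, 0], [0, 0, 0]], [[0, 0, 0], [0, 0, 0]]]'

```text
time_s: 8.13
eef_pos: [566.0, 353.0, 146.0]
ee_rot: [-0.0, 0.954, -0.301, 0.0]
force: [0.1, 0.4, -4.9]
grip_width: 0.149
```

```bash
python3 - <<'E'
from h import *
st(); go([566,353,133])
E
```

```text
{'time_s': 8.133, 'joints': [0.382, 0.696, 1.127, 0.0, 1.318, 0.994], 'eef_pos': [566.001, 353.039, 146.045], 'ee_rot': [-0.0, 0.954, -0.301, 0.0], 'force': [0.108, 0.438, -4.933], 'grip_width': 0.149}
yaw -35.05 tilt tool x,y about: [-0.06 -0.04  0.  ]
to go [ 0.  0. 13.]
```

>>> play_rows --motion '[[[0, 0, 4], [0, 0, 0]], [[0, 0, 3], [0, 0, 0]], [[0, 0, 2], [0, 0, 0]], [[0, 0, 1.5], [0, 0, 0]], [[0, 0, 1], [0, 0, 0]], [[0, 0, 0.7], [0, 0, 0]], [[0, 0, 0.5], [0, 0, 0]], [[0, 0, 0], [0, 0, 0]], [[0, 0, 0], [0, 0, 0]]]'

```text
time_s: 8.88
eef_pos: [565.9, 353.2, 134.0]
ee_rot: [-0.001, 0.954, -0.301, 0.001]
force: [-4.1, -1.4, 5.8]
grip_width: 0.15
```

>>> play_rows --motion '[[[0, 0, 0], [0, 0, 0]], [[0, 0, 0], [0, 0, 0]], [[0, 0, 0], [0, 0, 0]], [[0, 0, 0], [0, 0, 0]], [[0, 0, 0], [0, 0, 0]], [[0, 0, 0], [0, 0, 0]]]' --fingers 60

```text
time_s: 9.38
eef_pos: [565.7, 353.0, 132.5]
ee_rot: [-0.0, 0.954, -0.301, 0.0]
force: [-0.3, 0.0, 0.2]
grip_width: 0.699
```

>>> play_rows --motion '[[[0, 0, -5], [0, 0, 0]], [[0, 0, -10], [0, 0, 0]], [[0, 0, -15], [0, 0, 0]], [[0, 0, -20], [0, 0, 0]], [[0, 0, -20], [0, 0, 0]], [[0, 0, -20], [0, 0, 0]], [[0, 0, -10], [0, 0, 0]], [[0, 0, -5], [0, 0, 0]], [[0, 0, 0], [0, 0, 0]]]'

```text
time_s: 10.13
eef_pos: [565.9, 353.1, 238.6]
ee_rot: [-0.001, 0.954, -0.301, 0.001]
force: [-0.3, -0.4, -0.1]
grip_width: 0.706
```

```bash
python3 - <<'E'
from h import *
st(); go([430,-50,230],-1.85)
C,im=shot("wrist","w2.png")
E
```

```text
{'time_s': 10.133, 'joints': [0.383, 0.638, 0.985, 0.0, 1.516, 0.994], 'eef_pos': [565.85, 353.136, 238.624], 'ee_rot': [-0.001, 0.954, -0.301, 0.001], 'force': [-0.306, -0.374, -0.094], 'grip_width': 0.706}
yaw -35.04 tilt tool x,y about: [-0.08 -0.05  0.  ]
to go [120.2 408.1   8.1]
turn z -33.190087348513146
```

View pics/w2.png

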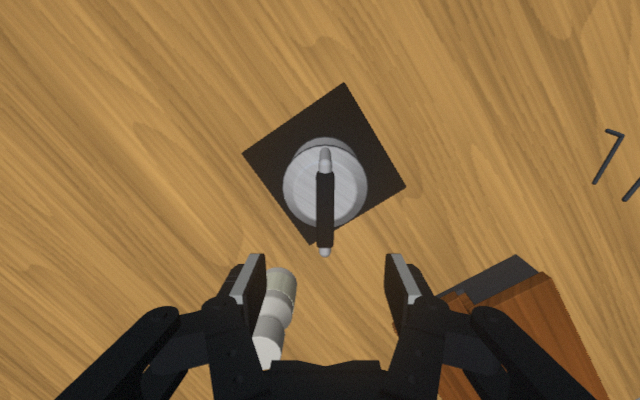

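The canister stands upright, with its base well inside the mat: base about (325,165), mat corners (243,152), (344,83), (405,186) and (310,244). Next is the loose tin.

>>> play_rows --motion '[[[2.2, 6.5, 0], [0, 0, 0]], [[4.3, 13, 0], [0, 0, 0]], [[6.5, 19.6, 0], [0, 0, 0]], [[8.7, 26.1, 0], [0, 0, 0]], [[8.7, 26.1, 0], [0, 0, 0]], [[8.7, 26.1, 0], [0, 0, 0]], [[8.7, 26.1, 0], [0, 0, 0]], [[8.7, 26.1, 0], [0, 0, 0]], [[8.7, 26.1, 0], [0, 0, 0]], [[8.7, 26.1, 0], [0, 0, 0]], [[8.7, 26.1, 0], [0, 0, 0]], [[8.7, 26.1, 0], [0, 0, 0]], [[8.7, 26.1, 0], [0, 0, 0]], [[8.7, 26.1, 0], [0, 0, 0]], [[8.7, 26.1, 0], [0, 0, 0]], [[8.7, 26.1, 0], [0, 0, 0]], [[8.7, 26.1, 0], [0, 0, 0]], [[6.5, 19.6, 0], [0, 0, 0]], [[4.3, 13, 0], [0, 0, 0]], [[2.2, 6.5, 0], [0, 0, 0]]]' --fingers 85

```text
time_s: 11.85
eef_pos: [430.8, -96.3, 236.7]
ee_rot: [-0.0, 0.953, -0.302, -0.001]
force: [-0.0, 0.1, -1.0]
grip_width: 0.995
```

>>> play_rows --motion '[[[0, 0, 0], [0, 0, -5.5]], [[0, 0, 0], [0, 0, -5.5]], [[0, 0, 0], [0, 0, -5.5]], [[0, 0, 0], [0, 0, -5.5]], [[0, 0, 0], [0, 0, -5.5]], [[0, 0, 0], [0, 0, -5.5]], [[0, 0, 0], [0, 0, 0]], [[0, 0, 0], [0, 0, 0]]]'

```text
time_s: 12.52
eef_pos: [431.7, -94.7, 237.1]
ee_rot: [-0.0, 1.0, -0.019, -0.0]
force: [0.5, -0.2, -0.3]
grip_width: 0.999
```

```bash
python3 - <<'E'
from h import *
st(); go([435,-50.4,45],-1.85)
C,im=shot("wrist","w3.png")
print(proj(C,[435,-50.4,90]))
for r in ctrl.spot_in("wrist","tin_loose"): print(r["p"],np.array(r["position"])*[640,400])
E
```

```text
{'time_s': 12.517, 'joints': [-0.482, 0.124, 1.719, 0.0, 1.3, -0.444], 'eef_pos': [431.673, -94.661, 237.124], 'ee_rot': [-0.0, 1.0, -0.019, -0.0], 'force': [0.488, -0.218, -0.305], 'grip_width': 0.999}
yaw -2.18 tilt tool x,y about: [-0.03  0.05  0.  ]
to go [  1.8 -44.3 192.1]
turn z -0.33207170967038735
[326.84110721 143.13741519]
0.92 [228.288 199.4  ]
0.78 [329.088 139.   ]
0.56 [222.976  41.28 ]
```

View pics/w3.png

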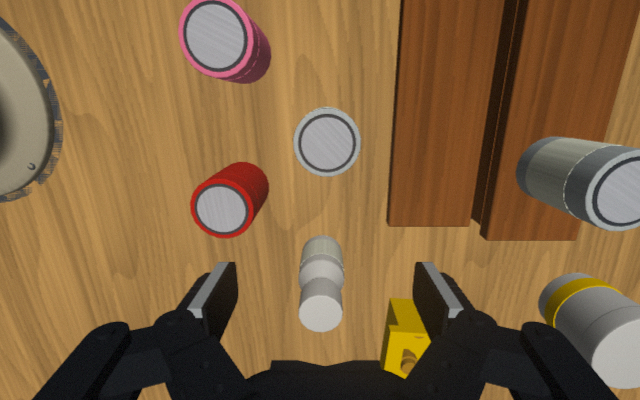

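The white-banded tin is at (327,142), with its position confirmed; red is at (220,208), pink at (215,35), and one bottle cap at (321,310). I descend on the white-banded one.

```bash
python3 - <<'E'
from h import *
C=cam("wrist"); p=w(C,(327,142.5),90); print(p,"bottle",w(C,(321,310),130)); go([p[0],p[1],46])
a,b=w(C,(402,0),30),w(C,(389,225),30);d=a-b;print("front edge",a,b,np.degrees(np.arctan2(-d[0],d[1])))
print("front right corner, rear right corners",w(C,(389,226),30),w(C,(579,240),70),w(C,(487,240),70),"tin sh",w(C,(628,190),160))
E
```

```text
[435.34688042 -49.99387234  90.        ] bottle [ 423.67876205 -204.93628492  130.        ]
yaw -2.18 tilt tool x,y about: [-0.02  0.03  0.  ]
to go [  1.9 -44.8 191.3]
front edge [514.20148994  78.21059308  30.        ] [ 507.84878056 -160.48403049   30.        ] -1.5245317526135418
front right corner, rear right corners [ 507.88446002 -161.81156145   30.        ] [ 709.81702087 -169.64297439   70.        ] [ 608.24565519 -165.76720386   70.        ] tin sh [657.52145746 -84.6803972  160.        ]
```

>>> play_rows --motion '[[[1, -22, 5], [0, 0, 0]], [[1, -22, 10], [0, 0, 0]], [[0, 0, 20], [0, 0, 0]], [[0, 0, 25], [0, 0, 0]], [[0, 0, 25], [0, 0, 0]], [[0, 0, 20], [0, 0, 0]], [[0, 0, 15], [0, 0, 0]], [[0, 0, 0], [0, 0, 0]], [[0, 0, 0], [0, 0, 0]]]'

```text
time_s: 13.37
eef_pos: [435.4, -51.0, 117.6]
ee_rot: [-0.0, 1.0, -0.018, -0.0]
force: [0.4, 0.2, 0.3]
grip_width: 0.996
```

>>> play_rows --motion '[[[0, -1, 10], [0, 0, 0]], [[0, 0, 15], [0, 0, 0]], [[0, 0, 15], [0, 0, 0]], [[0, 0, 15], [0, 0, 0]], [[0, 0, 10], [0, 0, 0]], [[0, 0, 6], [0, 0, 0]], [[0, 0, 0], [0, 0, 0]]]'

```text
time_s: 13.95
eef_pos: [435.7, -50.2, 46.7]
ee_rot: [-0.0, 1.0, -0.018, -0.0]
force: [0.6, 0.1, -0.6]
grip_width: 0.999
```

>>> play_rows --motion '[[[0, 0, 0], [0, 0, 0]], [[0, 0, 0], [0, 0, 0]], [[0, 0, 0], [0, 0, 0]], [[0, 0, 0], [0, 0, 0]], [[0, 0, 0], [0, 0, 0]], [[0, 0, 0], [0, 0, 0]]]' --fingers 40 --squeeze 45

```text
time_s: 14.45
eef_pos: [436.1, -50.3, 47.9]
ee_rot: [0.0, 1.0, -0.018, 0.001]
force: [-3.0, 0.5, 7.0]
grip_width: 0.737
```

>>> play_rows --motion '[[[0, 0, -4], [0, 0, 0]], [[0, 0, -10], [0, 0, 0]], [[0, 0, -18], [0, 0, 0]], [[0, 0, -24], [0, 0, 0]], [[0, 0, -24], [0, 0, 0]], [[0, 0, -18], [0, 0, 0]], [[0, 0, -10], [0, 0, 0]], [[0, 0, -4], [0, 0, 0]], [[0, 0, 0], [0, 0, 0]], [[0, 0, 0], [0, 0, 0]]]'

```text
time_s: 15.28
eef_pos: [435.2, -50.0, 158.2]
ee_rot: [-0.0, 1.0, -0.018, -0.0]
force: [0.4, 0.5, -2.3]
grip_width: 0.742
```

```bash
python3 - <<'E'
from h import *
a=np.radians(-1.8); X=np.array([np.cos(a),np.sin(a)]);Y=np.array([-np.sin(a),np.cos(a)])
o=np.array([610.5,-27.1])
t=np.array([657.6,-85.6])-o; print("shelved tin local",t@X,t@Y)
g=o+50*X+(t@Y+89)*Y; print("goal",g); st(); go([g[0],g[1],158],-1.8)
E
```

```text
shelved tin local 48.91428839929648 -56.99168702881544
goal [661.48073343   3.32198085]
{'time_s': 15.283, 'joints': [-0.383, 0.201, 1.848, -0.0, 1.092, -0.347], 'eef_pos': [435.249, -50.0, 158.207], 'ee_rot': [-0.0, 1.0, -0.018, -0.0], 'force': [0.359, 0.472, -2.344], 'grip_width': 0.742}
yaw -2.04 tilt tool x,y about: [-0.01  0.04  0.  ]
to go [ 2.242e+02 -6.140e+01  1.000e-01]
turn z -0.2429732415696435
```

>>> play_rows --motion '[[[4.3, -1.2, 0], [0, 0, 0]], [[8.6, -2.4, 0], [0, 0, 0]], [[12.9, -3.5, 0], [0, 0, 0]], [[17.2, -4.7, 0], [0, 0, 0]], [[17.2, -4.7, 0], [0, 0, 0]], [[17.2, -4.7, 0], [0, 0, 0]], [[17.2, -4.7, 0], [0, 0, 0]], [[17.2, -4.7, 0], [0, 0, 0]], [[17.2, -4.7, 0], [0, 0, 0]], [[17.2, -4.7, 0], [0, 0, 0]], [[17.2, -4.7, 0], [0, 0, 0]], [[17.2, -4.7, 0], [0, 0, 0]], [[17.2, -4.7, 0], [0, 0, 0]], [[12.9, -3.5, 0], [0, 0, 0]], [[8.6, -2.4, 0], [0, 0, 0]], [[4.3, -1.2, 0], [0, 0, 0]], [[0, 0, 0], [0, 0, 0]], [[0, 0, 0], [0, 0, 0]]]'

```text
time_s: 16.78
eef_pos: [661.0, 3.3, 157.8]
ee_rot: [-0.0, 1.0, -0.018, -0.001]
force: [0.5, 0.9, -2.4]
grip_width: 0.741
```

>>> play_rows --motion '[[[0, 0, 5], [0, 0, 0]], [[0, 0, 8], [0, 0, 0]], [[0, 0, 8], [0, 0, 0]], [[0, 0, 6], [0, 0, 0]], [[0, 0, 5], [0, 0, 0]], [[0, 0, 2], [0, 0, 0]], [[0, 0, 0], [0, 0, 0]], [[0, 0, 0], [0, 0, 0]]]'

```text
time_s: 17.45
eef_pos: [661.3, 3.0, 124.8]
ee_rot: [0.0, 1.0, -0.018, 0.0]
force: [-0.7, -0.4, -2.4]
grip_width: 0.739
```

```bash
python3 - <<'E'
from h import *
st(); go([661.2,3.3,117])
E
```

```text
{'time_s': 17.45, 'joints': [-0.172, 0.702, 1.173, 0.0, 1.266, -0.137], 'eef_pos': [661.296, 3.044, 124.751], 'ee_rot': [0.0, 1.0, -0.018, 0.0], 'force': [-0.722, -0.422, -2.427], 'grip_width': 0.739}
yaw -2.04 tilt tool x,y about: [ 0.   -0.02  0.  ]
to go [-0.1 -0.3  7.8]
```

>>> play_rows --motion '[[[0, 0, 3], [0, 0, 0]], [[0, 0, 2], [0, 0, 0]], [[0, 0, 1], [0, 0, 0]], [[0, 0, 0.7], [0, 0, 0]], [[0, 0, 0.5], [0, 0, 0]], [[0, 0, 0], [0, 0, 0]], [[0, 0, 0], [0, 0, 0]]]'

```text
time_s: 18.03
eef_pos: [661.1, 3.1, 118.0]
ee_rot: [0.0, 1.0, -0.018, 0.0]
force: [-5.0, 0.5, 5.2]
grip_width: 0.739
```

>>> play_rows --motion '[[[0, 0, 0], [0, 0, 0]], [[0, 0, 0], [0, 0, 0]], [[0, 0, 0], [0, 0, 0]], [[0, 0, 0], [0, 0, 0]], [[0, 0, 0], [0, 0, 0]]]' --fingers 85

```text
time_s: 18.45
eef_pos: [661.3, 3.0, 117.3]
ee_rot: [-0.0, 1.0, -0.018, 0.0]
force: [-0.1, -0.4, 0.1]
grip_width: 0.997
```

>>> play_rows --motion '[[[0, 0, -5], [0, 0, 0]], [[0, 0, -10], [0, 0, 0]], [[0, 0, -20], [0, 0, 0]], [[0, 0, -25], [0, 0, 0]], [[0, 0, -25], [0, 0, 0]], [[0, 0, -25], [0, 0, 0]], [[0, 0, -15], [0, 0, 0]], [[0, 0, -5], [0, 0, 0]], [[0, 0, 0], [0, 0, 0]]]'

```text
time_s: 19.2
eef_pos: [661.5, 3.0, 249.2]
ee_rot: [0.0, 1.0, -0.018, 0.002]
force: [-0.4, 0.4, -0.9]
grip_width: 0.996
```

```bash
python3 - <<'E'
from h import *
st(); go([424,-250,240],-1.8)
C,im=shot("top","t2.png")
cv2.imwrite("pics/t2c.png",cv2.resize(im[120:250,190:420,::-1],None,fx=3.4,fy=3.4,interpolation=cv2.INTER_CUBIC))
E
```

```text
{'time_s': 19.2, 'joints': [-0.172, 0.619, 0.99, 0.0, 1.529, -0.137], 'eef_pos': [661.54, 3.032, 249.217], 'ee_rot': [0.0, 1.0, -0.018, 0.002], 'force': [-0.432, 0.36, -0.874], 'grip_width': 0.996}
yaw -2.04 tilt tool x,y about: [ 0.02 -0.17  0.  ]
to go [-228.4  261.3    8.6]
turn z -0.24154949849175011
```

View pics/t2c.png

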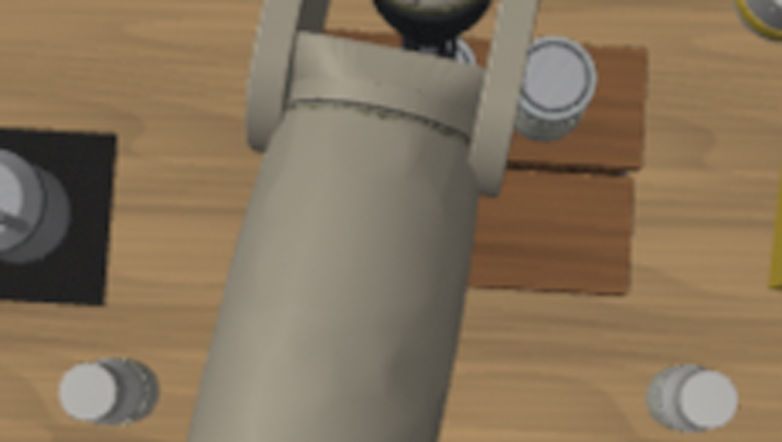

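The arm hides the placed tin here, but the shelved tin, the canister and both bottles are unmoved. On to the right-hand bottle.

>>> play_rows --motion '[[[-3.4, 3.8, 0], [0, 0, 0]], [[-6.7, 7.7, 0], [0, 0, 0]], [[-10, 11.5, 0], [0, 0, 0]], [[-13.4, 15.4, 0], [0, 0, 0]], [[-13.4, 15.4, 0], [0, 0, 0]], [[-13.4, 15.4, 0], [0, 0, 0]], [[-13.4, 15.4, 0], [0, 0, 0]], [[-13.4, 15.4, 0], [0, 0, 0]], [[-13.4, 15.4, 0], [0, 0, 0]], [[-13.4, 15.4, 0], [0, 0, 0]], [[-13.4, 15.4, 0], [0, 0, 0]], [[-13.4, 15.4, 0], [0, 0, 0]], [[-13.4, 15.4, 0], [0, 0, 0]], [[-13.4, 15.4, 0], [0, 0, 0]], [[-13.4, 15.4, 0], [0, 0, 0]], [[-13.4, 15.4, 0], [0, 0, 0]], [[-13.4, 15.4, 0], [0, 0, 0]], [[-10, 11.5, 0], [0, 0, 0]], [[-6.7, 7.7, 0], [0, 0, 0]], [[-3.4, 3.8, 0], [0, 0, 0]]]' --fingers 75

```text
time_s: 20.92
eef_pos: [423.1, -250.8, 246.7]
ee_rot: [-0.0, 1.0, -0.018, -0.001]
force: [-0.6, 1.2, 0.2]
grip_width: 0.874
```

>>> play_rows --motion '[[[0, 0, 0], [0, 0, 0]], [[0, 0, 0], [0, 0, 0]]]'

```text
time_s: 21.08
eef_pos: [424.3, -249.9, 247.1]
ee_rot: [-0.0, 1.0, -0.018, -0.0]
force: [-0.1, 1.8, -0.5]
grip_width: 0.88
```

```bash
python3 - <<'E'
from h import *
st(); go([423.5,-206,97],-1.8)
C,im=shot("wrist","w4.png")
p=proj(C,[423,-206,130]); print(p)
q=p.astype(int); sub=im[max(q[1]-60,0):q[1]+60,q[0]-60:q[0]+60]
g=cv2.medianBlur(cv2.cvtColor(sub,cv2.COLOR_RGB2GRAY),3)
h=cv2.HoughCircles(g,cv2.HOUGH_GRADIENT,1,15,param1=80,param2=15,minRadius=15,maxRadius=40)
for c in (h[0][:4] if h is not None else []):
    uv=c[:2]+[q[0]-60,max(q[1]-60,0)]; print(uv,c[2],w(C,uv,130))
for n in("tin_loose","bottle_a"):
  for r in ctrl.spot_in("wrist",n): print(n,r["p"],np.array(r["position"])*[640,400])
cv2.imwrite("pics/w4.png",im[:,:,::-1])
E
```

```text
{'time_s': 21.083, 'joints': [-0.771, 0.229, 1.566, 0.0, 1.347, -0.735], 'eef_pos': [424.318, -249.908, 247.116], 'ee_rot': [-0.0, 1.0, -0.018, -0.0], 'force': [-0.082, 1.758, -0.528], 'grip_width': 0.88}
yaw -2.04 tilt tool x,y about: [-0.03  0.02  0.  ]
to go [ -2.3 -43.8 150.1]
turn z -0.24394367544292095
[321.55662187 148.36274359]
[320.5 151.5] 25.2 [ 422.00543023 -208.59773842  130.        ]
[322.5 134.5] 20.8 [ 424.23295262 -194.60502919  130.        ]
tin_loose 0.87 [213.824  37.6  ]
bottle_a 0.88 [319.104 146.32 ]
```

View pics/w4.png

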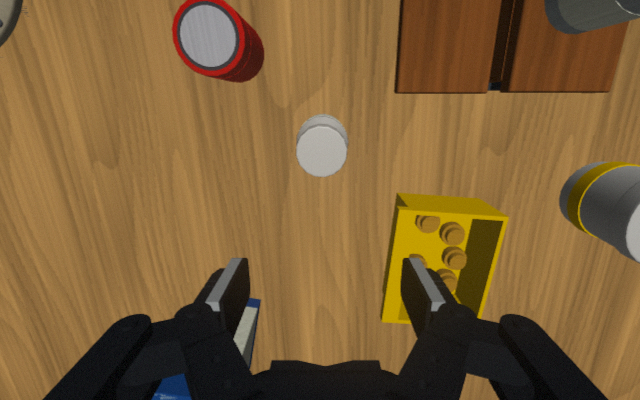

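The bottle cap is at (321.5,150), giving (423,-207). I'll lower to it.

>>> play_rows --motion '[[[-1.4, -21, 0], [0, 0, 0]], [[-1.4, -21.5, 10], [0, 0, 0]], [[0, 0, 20], [0, 0, 0]], [[0, 0, 25], [0, 0, 0]], [[0, 0, 22], [0, 0, 0]], [[0, 0, 18], [0, 0, 0]], [[0, 0, 18], [0, 0, 0]], [[0, 0, 16], [0, 0, 0]], [[0, 0, 14], [0, 0, 0]], [[0, 0, 10], [0, 0, 0]], [[0, 0, 0], [0, 0, 0]], [[0, 0, 0], [0, 0, 0]]]'

```text
time_s: 22.23
eef_pos: [423.1, -207.3, 94.4]
ee_rot: [-0.0, 1.0, -0.017, -0.0]
force: [0.2, -0.3, 0.2]
grip_width: 0.881
```

>>> play_rows --motion '[[[0, 0, 0], [0, 0, 0]], [[0, 0, 0], [0, 0, 0]], [[0, 0, 0], [0, 0, 0]], [[0, 0, 0], [0, 0, 0]], [[0, 0, 0], [0, 0, 0]], [[0, 0, 0], [0, 0, 0]], [[0, 0, 0], [0, 0, 0]]]' --fingers 25 --squeeze 35

```text
time_s: 22.82
eef_pos: [423.3, -208.0, 95.2]
ee_rot: [0.0, 1.0, -0.018, 0.001]
force: [-1.4, -0.4, 6.0]
grip_width: 0.507
```

>>> play_rows --motion '[[[0, 0, -4], [0, 0, 0]], [[0, 0, -8], [0, 0, 0]], [[0, 0, -14], [0, 0, 0]], [[0, 0, -14], [0, 0, 0]], [[0, 0, -14], [0, 0, 0]], [[0, 0, -14], [0, 0, 0]], [[0, 0, -8], [0, 0, 0]], [[0, 0, -4], [0, 0, 0]], [[0, 0, 0], [0, 0, 0]], [[0, 0, 0], [0, 0, 0]]]'

```text
time_s: 23.65
eef_pos: [422.7, -207.5, 174.0]
ee_rot: [-0.0, 1.0, -0.018, -0.0]
force: [0.6, -0.1, -1.6]
grip_width: 0.506
```

```bash
python3 - <<'E'
from h import *
a=np.radians(-1.8); X=np.array([np.cos(a),np.sin(a)]);Y=np.array([-np.sin(a),np.cos(a)])
o=np.array([610.5,-27.1])
for y in(-38,38):print(o-50*X+y*Y)
g=o-50*X-38*Y; st(); go([g[0],g[1],174],-1.8)
E
```

```text
[559.33106314 -63.51071134]
[561.71828083  12.45178725]
{'time_s': 23.65, 'joints': [-0.706, 0.251, 1.738, 0.0, 1.153, -0.67], 'eef_pos': [422.728, -207.51, 173.973], 'ee_rot': [-0.0, 1.0, -0.018, -0.0], 'force': [0.634, -0.054, -1.612], 'grip_width': 0.506}
yaw -2.04 tilt tool x,y about: [-0.03  0.03  0.  ]
to go [ 131.4 -148.8   -0. ]
turn z -0.24438680648185596
```

>>> play_rows --motion '[[[2.5, -2.9, 0], [0, 0, 0]], [[5, -5.7, 0], [0, 0, 0]], [[7.6, -8.6, 0], [0, 0, 0]], [[10.1, -11.4, 0], [0, 0, 0]], [[10.1, -11.4, 0], [0, 0, 0]], [[10.1, -11.4, 0], [0, 0, 0]], [[10.1, -11.4, 0], [0, 0, 0]], [[10.1, -11.4, 0], [0, 0, 0]], [[10.1, -11.4, 0], [0, 0, 0]], [[10.1, -11.4, 0], [0, 0, 0]], [[10.1, -11.4, 0], [0, 0, 0]], [[10.1, -11.4, 0], [0, 0, 0]], [[10.1, -11.4, 0], [0, 0, 0]], [[7.6, -8.6, 0], [0, 0, 0]], [[5, -5.7, 0], [0, 0, 0]], [[2.5, -2.9, 0], [0, 0, 0]], [[0, 0, 0], [0, 0, 0]], [[0, 0, 0], [0, 0, 0]]]'

```text
time_s: 25.15
eef_pos: [559.2, -64.2, 174.3]
ee_rot: [0.0, 1.0, -0.018, -0.0]
force: [0.6, 0.3, -2.2]
grip_width: 0.504
```

>>> play_rows --motion '[[[0, 0, 5], [0, 0, 0]], [[0, 0, 8], [0, 0, 0]], [[0, 0, 10], [0, 0, 0]], [[0, 0, 9], [0, 0, 0]], [[0, 0, 6], [0, 0, 0]], [[0, 0, 3], [0, 0, 0]], [[0, 0, 1], [0, 0, 0]], [[0, 0, 0], [0, 0, 0]], [[0, 0, 0], [0, 0, 0]]]'

```text
time_s: 25.9
eef_pos: [559.5, -64.1, 132.7]
ee_rot: [0.0, 1.0, -0.018, 0.0]
force: [-0.2, 0.2, -1.3]
grip_width: 0.505
```

```bash
python3 - <<'E'
from h import *
st(); go([559.3,-63.5,125])
E
```

```text
{'time_s': 25.9, 'joints': [-0.322, 0.488, 1.512, 0.0, 1.141, -0.286], 'eef_pos': [559.549, -64.101, 132.714], 'ee_rot': [0.0, 1.0, -0.018, 0.0], 'force': [-0.206, 0.21, -1.28], 'grip_width': 0.505}
yaw -2.04 tilt tool x,y about: [ 0.01 -0.04  0.  ]
to go [-0.3 -0.6  7.7]
```

>>> play_rows --motion '[[[0, -0.5, 3], [0, 0, 0]], [[0, 0, 2], [0, 0, 0]], [[0, 0, 1], [0, 0, 0]], [[0, 0, 1], [0, 0, 0]], [[0, 0, 0.5], [0, 0, 0]], [[0, 0, 0.5], [0, 0, 0]], [[0, 0, 0], [0, 0, 0]], [[0, 0, 0], [0, 0, 0]]]'

```text
time_s: 26.57
eef_pos: [559.4, -63.6, 125.3]
ee_rot: [0.0, 1.0, -0.018, 0.0]
force: [-3.2, 1.0, 6.2]
grip_width: 0.506
```

>>> play_rows --motion '[[[0, 0, 0], [0, 0, 0]], [[0, 0, 0], [0, 0, 0]], [[0, 0, 0], [0, 0, 0]], [[0, 0, 0], [0, 0, 0]], [[0, 0, 0], [0, 0, 0]]]' --fingers 72

```text
time_s: 26.98
eef_pos: [559.4, -63.6, 124.3]
ee_rot: [-0.0, 1.0, -0.018, -0.0]
force: [0.2, -0.6, -0.5]
grip_width: 0.845
```

>>> play_rows --motion '[[[0, 0, -5], [0, 0, 0]], [[0, 0, -10], [0, 0, 0]], [[0, 0, -20], [0, 0, 0]], [[0, 0, -25], [0, 0, 0]], [[0, 0, -25], [0, 0, 0]], [[0, 0, -20], [0, 0, 0]], [[0, 0, -10], [0, 0, 0]], [[0, 0, -5], [0, 0, 0]]]'

```text
time_s: 27.65
eef_pos: [559.8, -63.6, 246.4]
ee_rot: [0.0, 1.0, -0.018, 0.001]
force: [-0.4, 0.2, 0.1]
grip_width: 0.849
```

```bash
python3 - <<'E'
from h import *
st(); go([415,212,246])
E
```

```text
{'time_s': 27.65, 'joints': [-0.321, 0.386, 1.356, 0.0, 1.397, -0.286], 'eef_pos': [559.758, -63.636, 246.436], 'ee_rot': [0.0, 1.0, -0.018, 0.001], 'force': [-0.403, 0.227, 0.099], 'grip_width': 0.849}
yaw -2.04 tilt tool x,y about: [ 0.05 -0.17  0.  ]
to go [-1.545e+02 -2.703e+02 -2.000e-01]
```

>>> play_rows --motion '[[[-2.3, -4, 0], [0, 0, 0]], [[-4.6, -8, 0], [0, 0, 0]], [[-6.8, -12, 0], [0, 0, 0]], [[-9.1, -15.9, 0], [0, 0, 0]], [[-9.1, -15.9, 0], [0, 0, 0]], [[-9.1, -15.9, 0], [0, 0, 0]], [[-9.1, -15.9, 0], [0, 0, 0]], [[-9.1, -15.9, 0], [0, 0, 0]], [[-9.1, -15.9, 0], [0, 0, 0]], [[-9.1, -15.9, 0], [0, 0, 0]], [[-9.1, -15.9, 0], [0, 0, 0]], [[-9.1, -15.9, 0], [0, 0, 0]], [[-9.1, -15.9, 0], [0, 0, 0]], [[-9.1, -15.9, 0], [0, 0, 0]], [[-9.1, -15.9, 0], [0, 0, 0]], [[-9.1, -15.9, 0], [0, 0, 0]], [[-9.1, -15.9, 0], [0, 0, 0]], [[-6.8, -12, 0], [0, 0, 0]], [[-4.6, -8, 0], [0, 0, 0]], [[-2.3, -4, 0], [0, 0, 0]]]'

```text
time_s: 29.32
eef_pos: [412.9, 213.6, 243.9]
ee_rot: [0.0, 1.0, -0.017, -0.001]
force: [0.5, -0.6, -0.6]
grip_width: 0.844
```

>>> play_rows --motion '[[[0, 0, 0], [0, 0, 0]], [[0, 0, 0], [0, 0, 0]]]'

```text
time_s: 29.48
eef_pos: [414.2, 212.3, 244.2]
ee_rot: [0.0, 1.0, -0.018, -0.0]
force: [1.0, -0.7, 0.1]
grip_width: 0.838
```

```bash
python3 - <<'E'
from h import *
st()
C,im=shot("wrist","w5.png")
p=proj(C,[415,255,130]); print(p)
q=p.astype(int); x0,y0=q[0]-70,max(q[1]-70,0); sub=im[y0:q[1]+70,x0:q[0]+70]
g=cv2.medianBlur(cv2.cvtColor(sub,cv2.COLOR_RGB2GRAY),3)
h=cv2.HoughCircles(g,cv2.HOUGH_GRADIENT,1,10,param1=80,param2=12,minRadius=22,maxRadius=30)
for c in (h[0][:4] if h is not None else []):
    uv=c[:2]+[x0,y0]; print(uv,c[2],w(C,uv,130))
for r in ctrl.spot_in("wrist","bottle_a"): print(r["p"],np.array(r["position"])*[640,400])
go([415,255,94])
t=ctrl.capture("top"); cv2.imwrite("pics/mix.png",np.vstack([cv2.resize(t[115:215,270:400,::-1],(640,492)),])) 
cv2.imwrite("pics/mix.png",np.hstack([cv2.resize(sub[:,:,::-1],(300,300)),cv2.resize(t[115:225,265:395,::-1],(500,423),interpolation=cv2.INTER_CUBIC)[:300]]) if False else cv2.copyMakeBorder(cv2.resize(t[115:225,265:395,::-1],(500,423),interpolation=cv2.INTER_CUBIC),0,0,300,0,cv2.BORDER_CONSTANT))
m=cv2.imread("pics/mix.png"); m[:300,:300]=cv2.resize(sub[:,:,::-1],(300,300)); cv2.imwrite("pics/mix.png",m); print(x0,y0,sub.shape)
E
```

```text
{'time_s': 29.483, 'joints': [0.221, 0.171, 1.645, -0.0, 1.326, 0.257], 'eef_pos': [414.181, 212.271, 244.169], 'ee_rot': [0.0, 1.0, -0.018, -0.0], 'force': [0.986, -0.699, 0.103], 'grip_width': 0.838}
[324.15901049 150.10117274]
[325.5 144.5] 26.8 [416.27861055 259.5780403  130.        ]
0.57 [460.928 392.12 ]
0.55 [324.928 142.68 ]
yaw -2.08 tilt tool x,y about: [0.01 0.01 0.  ]
to go [ -1.  -43.1 150.2]
254 80 (140, 140, 3)
```

View pics/mix.png

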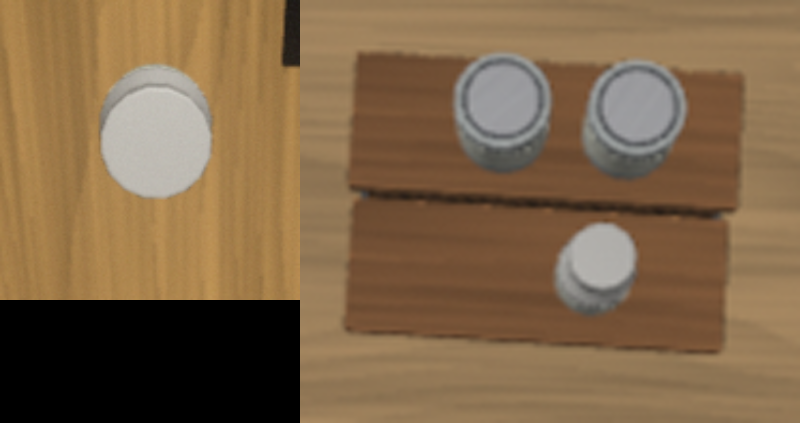

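The tins and the first bottle stand well, with the pair in a row. The second bottle's cap is at about (326,145) in the wrist picture, giving (416.5,258.8).

>>> play_rows --motion '[[[0.4, -23, 0], [0, 0, 0]], [[0.3, -23.4, 10], [0, 0, 0]], [[0, 0, 20], [0, 0, 0]], [[0, 0, 25], [0, 0, 0]], [[0, 0, 22], [0, 0, 0]], [[0, 0, 18], [0, 0, 0]], [[0, 0, 17], [0, 0, 0]], [[0, 0, 15], [0, 0, 0]], [[0, 0, 13], [0, 0, 0]], [[0, 0, 9], [0, 0, 0]], [[0, 0, 0], [0, 0, 0]], [[0, 0, 0], [0, 0, 0]]]'

```text
time_s: 30.63
eef_pos: [416.9, 258.6, 95.5]
ee_rot: [0.0, 1.0, -0.018, -0.0]
force: [0.9, 0.4, 0.8]
grip_width: 0.846
```

>>> play_rows --motion '[[[0, 0, 0], [0, 0, 0]], [[0, 0, 0], [0, 0, 0]], [[0, 0, 0], [0, 0, 0]], [[0, 0, 0], [0, 0, 0]], [[0, 0, 0], [0, 0, 0]], [[0, 0, 0], [0, 0, 0]], [[0, 0, 0], [0, 0, 0]]]' --fingers 25 --squeeze 35

```text
time_s: 31.22
eef_pos: [417.1, 258.9, 96.3]
ee_rot: [-0.0, 1.0, -0.018, 0.001]
force: [-0.7, 0.2, 5.9]
grip_width: 0.508
```

>>> play_rows --motion '[[[0, 0, -4], [0, 0, 0]], [[0, 0, -8], [0, 0, 0]], [[0, 0, -14], [0, 0, 0]], [[0, 0, -14], [0, 0, 0]], [[0, 0, -14], [0, 0, 0]], [[0, 0, -14], [0, 0, 0]], [[0, 0, -8], [0, 0, 0]], [[0, 0, -4], [0, 0, 0]], [[0, 0, 0], [0, 0, 0]], [[0, 0, 0], [0, 0, 0]]]'

```text
time_s: 32.05
eef_pos: [416.4, 258.7, 174.9]
ee_rot: [0.0, 1.0, -0.018, -0.0]
force: [-1.1, -0.9, -1.9]
grip_width: 0.504
```

```bash
python3 - <<'E'
from h import *
st(); go([561.7,12.5,174])
E
```

```text
{'time_s': 32.05, 'joints': [0.316, 0.291, 1.682, 0.0, 1.169, 0.352], 'eef_pos': [416.392, 258.673, 174.948], 'ee_rot': [0.0, 1.0, -0.018, -0.0], 'force': [-1.096, -0.902, -1.923], 'grip_width': 0.504}
yaw -2.04 tilt tool x,y about: [0.01 0.04 0.  ]
to go [154.  240.8   0.9]
```

>>> play_rows --motion '[[[2.3, 3.5, 0], [0, 0, 0]], [[4.5, 7.1, 0], [0, 0, 0]], [[6.8, 10.6, 0], [0, 0, 0]], [[9.1, 14.2, 0], [0, 0, 0]], [[9.1, 14.2, 0], [0, 0, 0]], [[9.1, 14.2, 0], [0, 0, 0]], [[9.1, 14.2, 0], [0, 0, 0]], [[9.1, 14.2, 0], [0, 0, 0]], [[9.1, 14.2, 0], [0, 0, 0]], [[9.1, 14.2, 0], [0, 0, 0]], [[9.1, 14.2, 0], [0, 0, 0]], [[9.1, 14.2, 0], [0, 0, 0]], [[9.1, 14.2, 0], [0, 0, 0]], [[9.1, 14.2, 0], [0, 0, 0]], [[9.1, 14.2, 0], [0, 0, 0]], [[9.1, 14.2, 0], [0, 0, 0]], [[9.1, 14.2, 0], [0, 0, 0]], [[6.8, 10.6, 0], [0, 0, 0]], [[4.5, 7.1, 0], [0, 0, 0]], [[2.3, 3.5, 0], [0, 0, 0]]]'

```text
time_s: 33.72
eef_pos: [563.0, 11.1, 175.1]
ee_rot: [-0.0, 1.0, -0.018, -0.0]
force: [-0.0, -0.7, -2.4]
grip_width: 0.509
```

>>> play_rows --motion '[[[0, 0, 0], [0, 0, 0]], [[0, 0, 5], [0, 0, 0]], [[0, 0, 8], [0, 0, 0]], [[0, 0, 10], [0, 0, 0]], [[0, 0, 9], [0, 0, 0]], [[0, 0, 6], [0, 0, 0]], [[0, 0, 3], [0, 0, 0]], [[0, 0, 1], [0, 0, 0]], [[0, 0, 0], [0, 0, 0]], [[0, 0, 0], [0, 0, 0]]]'

```text
time_s: 34.55
eef_pos: [562.7, 12.2, 133.7]
ee_rot: [0.0, 1.0, -0.018, 0.0]
force: [0.3, 0.2, -1.3]
grip_width: 0.499
```

```bash
python3 - <<'E'
from h import *
st(); go([561.7,12.5,126])
C=cam("top"); f=lambda u,v,z:w(C,(265+(u-300)*130/500-.4,115+v*130/500-.4),z)[:2]
a,b,c=f(502,102,160),f(637,105,160),f(603,256,160); print("tins",a,b,np.linalg.norm(a-b),"bottle",c)
a=np.radians(-1.8); print("2nd wanted",c+76*np.array([-np.sin(a),np.cos(a)]))
E
```

```text
{'time_s': 34.55, 'joints': [-0.186, 0.486, 1.512, 0.0, 1.143, -0.151], 'eef_pos': [562.744, 12.177, 133.734], 'ee_rot': [0.0, 1.0, -0.018, 0.0], 'force': [0.283, 0.226, -1.31], 'grip_width': 0.499}
yaw -2.04 tilt tool x,y about: [ 0.   -0.04  0.  ]
to go [-1.1 -0.3  7.7]
tins [658.62132849   3.01769949] [658.5380752  -85.59081139] 88.60854999667373 bottle [558.18338509 -64.93822348]
2nd wanted [560.57060278  11.02427511]
```

>>> play_rows --motion '[[[-1, 0, 3], [0, 0, 0]], [[0, 0, 2], [0, 0, 0]], [[0, 0, 1], [0, 0, 0]], [[0, 0, 1], [0, 0, 0]], [[0, 0, 0.5], [0, 0, 0]], [[0, 0, 0.5], [0, 0, 0]], [[0, 0, 0], [0, 0, 0]], [[0, 0, 0], [0, 0, 0]]]'

```text
time_s: 35.22
eef_pos: [561.6, 12.2, 126.4]
ee_rot: [0.0, 1.0, -0.018, 0.0]
force: [-4.1, -0.6, 6.9]
grip_width: 0.504
```

Touching; I release, rise, and withdraw so the top camera sees the shelf.

>>> play_rows --motion '[[[0, 0, 0], [0, 0, 0]], [[0, 0, 0], [0, 0, 0]], [[0, 0, 0], [0, 0, 0]], [[0, 0, 0], [0, 0, 0]], [[0, 0, 0], [0, 0, 0]]]' --fingers 72

```text
time_s: 35.63
eef_pos: [561.6, 12.2, 125.3]
ee_rot: [-0.0, 1.0, -0.018, 0.0]
force: [0.3, -0.1, -0.4]
grip_width: 0.842
```

>>> play_rows --motion '[[[0, 0, -5], [0, 0, 0]], [[0, 0, -10], [0, 0, 0]], [[0, 0, -20], [0, 0, 0]], [[0, 0, -25], [0, 0, 0]], [[0, 0, -25], [0, 0, 0]], [[0, 0, -20], [0, 0, 0]], [[0, 0, -10], [0, 0, 0]], [[0, 0, -5], [0, 0, 0]]]'

```text
time_s: 36.3
eef_pos: [561.9, 12.2, 247.4]
ee_rot: [0.0, 1.0, -0.018, 0.001]
force: [0.3, 0.2, -0.3]
grip_width: 0.843
```

>>> play_rows --motion '[[[-4, -8, 0], [0, 0, 0]], [[-8, -14, 0], [0, 0, 0]], [[-9, -16, 0], [0, 0, 0]], [[-9, -16, 0], [0, 0, 0]], [[-9, -16, 0], [0, 0, 0]], [[-9, -16, 0], [0, 0, 0]], [[-9, -16, 0], [0, 0, 0]], [[-9, -16, 0], [0, 0, 0]], [[-9, -16, 0], [0, 0, 0]], [[-9, -16, 0], [0, 0, 0]], [[-9, -16, 0], [0, 0, 0]], [[-9, -16, 0], [0, 0, 0]], [[-9, -16, 0], [0, 0, 0]], [[-8, -14, 0], [0, 0, 0]], [[-4, -8, 0], [0, 0, 0]], [[0, 0, 0], [0, 0, 0]], [[0, 0, 0], [0, 0, 0]]]'

```text
time_s: 37.72
eef_pos: [446.0, 236.7, 244.8]
ee_rot: [0.0, 1.0, -0.017, -0.0]
force: [-0.2, -0.7, 0.0]
grip_width: 0.843
```

```bash
python3 - <<'E'
from h import *
st(); t=ctrl.capture("top"); s=ctrl.capture("scene")
a=cv2.resize(t[120:230,160:400,::-1],(800,367),interpolation=cv2.INTER_CUBIC); b=cv2.resize(s[140:380,190:470,::-1],(267,229))
b=cv2.resize(s[150:370,190:470,::-1],(296,233)); m=np.zeros((600,800,3),np.uint8); m[:367]=a; m[367:,:296]=b; cv2.imwrite("pics/fin.png",m)
E
```

```text
{'time_s': 37.717, 'joints': [0.256, 0.259, 1.534, -0.0, 1.35, 0.29], 'eef_pos': [445.954, 236.669, 244.847], 'ee_rot': [0.0, 1.0, -0.017, -0.0], 'force': [-0.22, -0.72, 0.023], 'grip_width': 0.843}
```

View pics/fin.png

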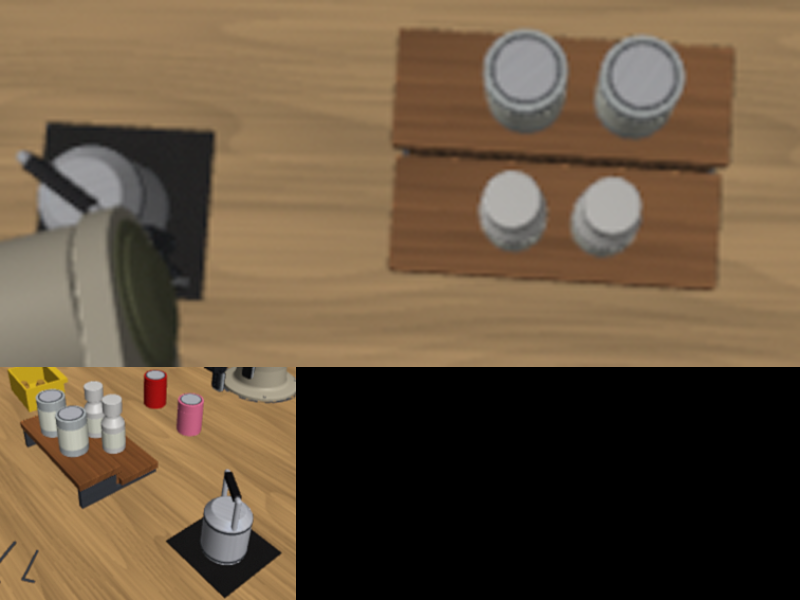

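The final picture shows both tins in a row on the rear step at (525,70) and (642,75), both bottles on the front step at (512,205) and (612,208), and the canister upright on the mat. The arm is clear of everything.

```bash
python3 -c "
from rig import ctrl
print(ctrl.finish_job())"
```

```text
the job is handed in; nothing more can be done
None
```

The job is done in the order asked and handed in at about 38 s of the 72 s limit. Each thing was lowered until the wrist felt light contact (5–7 N) before release.

- **Canister:** lifted by its hoop grip and set down upright near the centre of the mat. A wrist picture right after, and the last scene picture, show it wholly on the mat.
- **Tins:** the white-banded loose tin stands beside the shelved one with a gap of about 25 mm. Both are within about 2 mm of the middle of the rear step by my measurement. The shelved tin was not moved.
- **Bottles:** they stand side by side on the middle of the front step, about 76 mm between centres, so a gap of about 22 mm.

The last top and scene pictures show everything upright and the arm clear. I did not re-measure the yellow bin, but nothing came near it. No check failed; camera estimates agreed to within about 3 mm, apart from one corner and one bottle read about 4–6 mm apart from different views.

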